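# Load the ring baskets on the carrier and hang it on the steadied drip hook

## Robot

A 6-joint arm with a two-finger parallel gripper is mounted at the origin on the work surface. World frame = base frame: x ahead of the robot, y to its left, z up, the work surface at z = 0. Lengths are in mm, angles in rad, forces in N, time in s.
With the tool pointing down it reaches from about 350 to 975 mm from the base axis. Payload 7.1 kg.
Tool frame: the origin (TCP) lies midway between the tips of the shut fingers; the grasp point (between the pads) lies pinch_z behind it (pinch_z is the distance from the TCP to the grasp point, in mm); z points along the fingers, y is the line along which they close (so a half turn about z gives the same grasp; the last joint's range is limited). The gripper opens to 88 mm and grips with 3 to 60 N. Pads are 20 mm wide; open, the fingers measure 115 mm over their backs; the gripper's body (75 mm by 178 mm) begins 61 mm behind the grasp point.
Start: joints at [-1.359, 0.423, 1.63, -0, 1.089, -0.019], TCP at [142.992, -608.406, 222.675] pointing down, gripper open.
Joint ranges: [-3, 3], [-0.9, 2.11], [0.09, 2.58], [-1.31, 4.45], [0.11, 2.69], [-2.54, 2.54]. Speed limits (rad/s): [2.39, 2.39, 3.01, 3.14, 3.14, 3.14].

## Interface

Orientations are given as a rotation vector (axis times angle).
In Python, from workcell import get_obs, get_image, close_job, pinch_z gives the robot as it stands.
- The arm moves only by the tool jog_arm, never from a script. Its argument "commands" is a list of rows, each a list of 3 entries, a list of its own where there are three numbers: the gripper command: -1 is shut, 1 is fully open, values between are in proportion, then the shift along the tool's x, y, z as a fraction of full scale, then the turn, a rotation vector about the tool's x, y, z as a fraction of full scale. In form: [[gripper, [tx, ty, tz], [rx, ry, rz]], ...]. A call has 1 to 10 rows; each row shifts and turns the commanded pose from where the row before left it, along the tool's axes as they then stand; what a row does not reach is not made up. Full scale, the value 1, is 0.1 m for a shift and 45 degrees for a turn. A row lasts 1/10 s, in which the tool goes at most 50 mm and 8.59 degrees, less where a joint would pass 70% of its speed; a pose out of reach is approached as far as the arm can. A call with a number of a shift or a turn outside -1 to 1 is refused whole. A call with a gripper value outside its range is refused whole. The fingers move at their own pace and stop on an object; the grip force is fixed at half the most. Time passes only in rows, so rows that do not move let the fingers close. It gives the time, the measured TCP pose, the force, the opening and the grip force at its end, in the units of the state.
- get_obs(): the state, without advancing time (a new reading comes with each control period).
- get_image(name): name is "scene" or "top"; returns a dict with "image" (384x512x3 uint8, blue, green, red), "z_map" (384x512 float32, mm along the optical axis (not along the pixel's ray), 0 where there is no reading), "intrinsics" (3x3 intrinsics, pixels), "eye" and "orientation" of the camera in the world. Camera axes: x right, y down, z forward; pixel columns grow to the right and rows downward; lengths in mm; the calibration is good to about 2 mm. A picture is of the moment at which its call begins.
- close_job(): hands the job in; it is judged then, once.
The state is a dict: "t": time; "qpos": joint angles; "qvel": joint speeds; "joint_torque": joint torques, N m; "ee_pos": TCP position; "orientation": TCP orientation; "ft_force": force on the tool from outside, world axes, zero at the start; "moment": the same for the moment, N m; "width": finger opening in mm; "grasp_force": force on a finger pad.
Only numpy, scipy, OpenCV 4.12 (cv2) and the standard library are available. Lean on these libraries where they do the work, as an engineer would, in place of code of your own. Each camera call takes 0.05 s, during which the arm holds its last target. There are 200 camera calls.

## Task

Thread every ring basket on the turntable over the post of the basket carrier, so that all of them stack flat on it. The drip hook is still swinging: steady it with a touch, let go so that it hangs still by itself, and only then hang the carrier by its bail on the hook. Leave it hanging at rest over the drip tray with all the baskets on; keep carrier and baskets upright throughout, and do not disturb the other tools.

Things in the scene. Friction and masses are not known exactly. Their poses are not given: they have to be found in the camera images.
- drip_stand: Fixed drip stand. Steel base 275 x 150 x 6 mm, drip tray 160 x 140 mm (rim 22 mm above the bench), behind it an 18 mm column at x = 165 mm, 323 mm tall, and a 12 mm beam from it forward to x = 60 mm at height 300 mm. Origin: on the bench under the tray centre; x points from the hook's tip to the column, z up. The hook's pin is at (75, 0, 300) mm in this frame.
- drip_hook (a joint): Swing angle (rad) of the pendant hook about its pin along the drip stand's x axis: 0 straight down, positive when its lower end is towards the stand's +y. It swings at the start and, almost frictionless, for minutes (period about 0.65 s). Steel, 73 g: an 8 mm shank runs 130 mm down from the pin, then a level 6 mm arm runs to the stand's -x.
- hook_seat (a point): Hanging place on the axis of the hook's level arm, 75 mm from the shank; moves with the hook, axes as the drip stand's when the hook hangs straight. Beyond it the arm goes 13 mm further, then curls up to its tip 98 mm from the shank and 8 mm above the arm's axis. At rest the seat is straight above the drip stand's origin, 170 mm above the bench.
- carrier_bail (a point): Place to grip the carrier's bail, across its wires: on the carrier's axis midway between the straight wires, 75 mm above the foot's underside. Axes as carrier: wires at +y and -y (6 mm thick, 32 mm over the outsides, 20 mm apart inside), opening along x, z up. Opening from 21 mm below to 7 mm above this point. Hung on the level arm, this point is 4 mm below the arm's axis.
- carrier: Basket carrier (loose, chrome, 250 g, 88 mm tall), origin at the centre of its foot's underside, z up: round foot 64 mm across, 5 mm thick; post 30 mm across up to 54 mm; then an upright wire bail, two straight wires up to 72 mm joined by a round arch up to 88 mm. Baskets rest on the foot and on one another; three reach up to 53 mm. Let go on the post, a basket slides down by itself.
- turntable: Fixed foot of the steel turntable; origin on the bench under its centre. On it turns, rather stiffly, a plain disc of 320 mm diameter, upper face 38 mm above the bench, with an 18 mm knob in the middle 20 mm high. The ring baskets stand at four stations, 80 mm from the centre.
- basket0_mid (a point): Centre (half-way up, in the middle of the bore) of a chrome ring basket, one of up to four alike: 64 mm outer diameter, 39 mm bore, 16 mm high on three low feet, about 70 g, upright with z up; small brass wheels lie in its sieve. Absent in some starts.
- basket1_mid (a point): Centre of another ring basket like basket0. Absent in some starts.
- basket2_mid (a point): Centre of another ring basket like basket0. Absent in some starts.
- basket3_mid (a point): Centre of another ring basket like basket0. Absent in some starts.
- oil_stand: Red lacquered oil cup stand, 62 mm square, 52 mm tall; a bystander. Origin at the middle of its underside.
- pin_vise: Nickel pin vise lying flat, 100 mm long, 13 mm thick; a bystander. Origin at the middle of its underside.
- loupe: Loupe of horn with a smoky lens, 42 mm wide, 31 mm tall; a bystander. Origin at the middle of its underside.
- tweezers: Steel tweezers lying flat, 135 mm long; a bystander. Origin at the middle of its underside.
- movement_holder: Round movement holder with a small movement, 54 mm wide, 20 mm tall; a bystander. Origin at the middle of its underside.
- screwdriver: Thin aluminium screwdriver lying flat, 120 mm long; a bystander. Origin at the middle of its underside.
Mind the look-alikes: they are no part of the job. Leave any blue look-alike of the part that bears basket0_mid alone.

How it is judged (in metres and radians):
On the way:
1. the drip hook hangs still by itself, touched by nothing, within 0.06 rad of straight down for 0.5 s, with the carrier not yet on it (value of joint drip_hook between -0.06 and 0.06 rad and velocity of joint drip_hook between -0.15 and 0.15 rad/s and contact force between drip_hook and anything else below 0.05 N and not (x of carrier_bail in the frame of hook_seat between -0.03 and 0.06 m and y of carrier_bail in the frame of hook_seat between -0.012 and 0.012 m and z of carrier_bail in the frame of hook_seat between -0.03 and 0.03 m)), for 0.5 s.
At the end, for the whole second after the job is handed in: Carrier hangs by its bail on the hook arm (bail point 14 mm below to 4 mm above the arm, within 10 mm sideways, between shank and tip), upright within 0.2 rad, slower than 0.05 m/s, hook under 0.3 rad/s; every basket present is on its post, within 10 mm of the axis, flat within 0.25 rad (x of carrier_bail in the frame of hook_seat between -0.021 and 0.055 m and y of carrier_bail in the frame of hook_seat between -0.01 and 0.01 m and z of carrier_bail in the frame of hook_seat between -0.014 and 0.004 m and horizontal distance between each of basket0_mid, basket1_mid, basket2_mid, basket3_mid and carrier_bail below 0.01 m and z of basket0_mid in the frame of carrier_bail between -0.07 and -0.022 m and angle between each of basket0_mid, basket1_mid, basket2_mid, basket3_mid's own z axis and vertical below 0.25 rad and z of basket1_mid in the frame of carrier_bail between -0.07 and -0.022 m and z of basket2_mid in the frame of carrier_bail between -0.07 and -0.022 m and z of basket3_mid in the frame of carrier_bail between -0.07 and -0.022 m and angle between carrier_bail's own z axis and vertical below 0.2 rad and linear speed of carrier below 0.05 m/s and velocity of joint drip_hook between -0.3 and 0.3 rad/s); the robot touches nothing.
It fails at once if a basket or the carrier is tipped by more than 1 rad (angle between any of basket0_mid, basket1_mid, basket2_mid, basket3_mid, carrier_bail's own z axis and vertical above 1 rad).
It fails at once if another tool on the bench is moved by more than 30 mm (distance of any of oil_stand, pin_vise, loupe, tweezers, movement_holder, screwdriver from where it was at the start of the episode above 0.03 m).
Of basket0, basket1, basket2, basket3 only 2 to 3 are there at a start; the rules pass over those that are not, and their reading is None.
At some moment in a run one of basket0, basket1, basket2, basket3 may be knocked a few centimetres aside while the robot is not near it.
It also fails if it takes over 200 s, if anything falls off the work surface, if the arm or the gripper's body presses on something with over 40 N, if the wrist force passes 120 N, or if a joint passes its speed limit or range.

## Working session

There is one attempt and no reset: what is moved stays moved. The work goes in short steps, Python scripts to look and compute and a tool call to move; the robot and the scene stay as the last step left them, time stands still between calls to the robot, and variables do not carry over. Pictures are saved under pics/ and viewed, at most 14 in all, crops included, and the job is handed in when it is done.

Besides the shell and the picture viewer there is one more tool, called after "Request:" as name([rows], argument=value, ...), one row to a line, values as JSON. jog_arm: Moves the arm, as the interface text tells. Its arguments: {"type":"object","properties":{"commands":{"type":"array","items":{"type":"array"}}},"required":["commands"]}

```bash
mkdir -p pics; ls
cat > h.py <<'E'
import numpy as np, cv2
from scipy.spatial.transform import Rotation as R
from workcell import get_obs, get_image, close_job, pinch_z
def cam(name, fn=None):
    d=get_image(name)
    if fn: cv2.imwrite('pics/'+fn, d['image'])
    K=np.array(d['intrinsics']); z=d['z_map']; v,u=np.mgrid[:z.shape[0],:z.shape[1]]
    P=np.stack([(u-K[0,2])/K[0,0]*z,(v-K[1,2])/K[1,1]*z,z],-1)
    o=np.array(d['orientation'],float)
    M=R.from_rotvec(o).as_matrix() if o.size==3 else (o.reshape(3,3) if o.size==9 else R.from_quat(o).as_matrix())
    W=P@M.T+np.array(d['eye']); W[z==0]=np.nan
    return d,W
E
python3 - <<'E'
from h import *
for n in('scene','top'):
    d,W=cam(n,n+'0.png'); print(n,d['eye'],d['orientation'],d['intrinsics']); np.save(n+'.npy',W)
print(get_obs(),pinch_z)
E
```

```text
pics
scene [ 855.27192378  812.41753328 1262.27112533] [-0.62649265 -2.74174271  0.99312897] [[473.87515381   0.         263.12508344]
 [  0.         473.87515381 189.32498111]
 [  0.           0.           1.        ]]
top [ 303.01410335   -6.17831482 1682.63329985] [-2.14181661  2.18276845 -0.08293143] [[490.44525491   0.         246.99219977]
 [  0.         490.44525491 187.47065877]
 [  0.           0.           1.        ]]
{'t': 0.1, 'qpos': array([-1.35900929e+00,  4.23756110e-01,  1.63061044e+00, -1.86784776e-05,
        1.08862858e+00, -1.90204587e-02]), 'qvel': array([ 1.07297330e-04, -3.26048717e-03, -2.10389528e-03,  1.95986631e-05,
        6.39446440e-04, -1.31962167e-03]), 'joint_torque': array([ 5.79874304e-04, -5.45610666e+01, -2.74324930e+01,  6.45470736e-02,
        1.88460335e-02, -5.76856246e-05]), 'ee_pos': array([ 142.87707297, -607.92296193,  221.98586499]), 'orientation': array([-3.11930928e+00, -3.61600322e-01,  2.37763831e-04]), 'ft_force': array([-0.03745089,  0.03932418,  0.3797271 ]), 'moment': array([ 0.05343206, -0.00790708, -0.04146398]), 'grasp_force': 0.0, 'width': 87.93058856652836} 18.700000000000003
```

View pics/scene0.png

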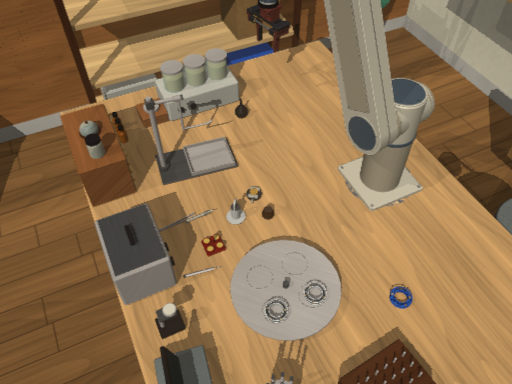

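View pics/top0.png

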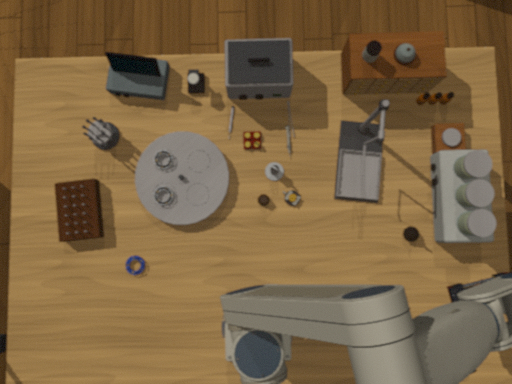

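The top view shows baskets at about (165,160) and (165,198), the carrier at (275,171), and the stand at (365,160) with its hook near (375,140). Image right is −y and image up is +x. The blue ring at (135,265) is the look-alike.

Run:
```python
from h import *
T=np.load('top.npy');S=np.load('scene.npy')
for n,W in(('top',T),('scene',S)):
    P=W.reshape(-1,3);P=P[~np.isnan(P[:,0])]
    print(n,'table z',np.median(P[(abs(P[:,2])<15)][:,2]))
    # disc
    tc=T[187,183]
    m=(np.hypot(*(P[:,:2]-tc[:2]).T)<175)&(abs(P[:,2]-38)<6)
    D=P[m]; c,r=cv2.minEnclosingCircle(D[:,:2].astype(np.float32)); print('disc',c,r,np.median(D[:,2]))
    m=(np.hypot(*(P[:,:2]-np.array(c)).T)<150)&(P[:,2]>45)
    B=P[m]; m2=np.hypot(*(B[:,:2]-np.array(c)).T)>35
    B=B[m2]
    A=T[160,165,:2],T[198,165,:2]
    for a in A:
        b=B[np.hypot(*(B[:,:2]-a).T)<45]; print('basket',a,cv2.minEnclosingCircle(b[:,:2].astype(np.float32)),b.mean(0),len(b),b[:,2].max())
    a=T[171,275,:2]; b=P[(np.hypot(*(P[:,:2]-a).T)<50)]
    for lo,hi in((3,12),(12,48),(48,60),(60,95)):
        q=b[(b[:,2]>lo)&(b[:,2]<hi)]
        if len(q)>2: print('carr',lo,len(q),cv2.minEnclosingCircle(q[:,:2].astype(np.float32)),q[:,:2].mean(0), q[:,2].max())
    # stand
    a=T[160,360,:2]
    q=P[(np.hypot(*(P[:,:2]-a).T)<200)&(P[:,2]>3.5)&(P[:,2]<30)]
    print('base',cv2.minAreaRect(q[:,:2].astype(np.float32)))
    for lo,hi in((280,312),(312,340)):
        q=P[(np.hypot(*(P[:,:2]-a).T)<250)&(P[:,2]>lo)&(P[:,2]<hi)]
        if len(q)>2: print('beam',lo,len(q),cv2.minAreaRect(q[:,:2].astype(np.float32)),q.mean(0))
d=cv2.imread('pics/top0.png');e=cv2.imread('pics/scene0.png')
a=cv2.resize(d[80:230,240:440],(800,600),interpolation=3);cv2.imwrite('pics/c1.png',a)
b=cv2.resize(e[80:255,130:330],(685,600),interpolation=3);cv2.imwrite('pics/c2.png',b)
```

```text
top table z -0.30673040065744317
disc (501.2041320800781, 248.49156188964844) 159.16375732421875 37.71839323897257
basket [562.97498125 303.39941472] ((564.178466796875, 300.6806945800781), 42.270233154296875) [562.17348301 309.17507565  51.21876564] 107 62.71885528629355
basket [432.21143888 301.83424446] ((435.1948547363281, 305.7130126953125), 39.13414764404297) [440.64651187 310.31823393  51.86012261] 110 62.64331953328383
carr 3 175 ((513.6928100585938, -69.38945007324219), 49.69563293457031) [515.63712164 -68.7044    ] 11.714183407234714
carr 12 14 ((525.5469360351562, -62.90922927856445), 25.764963150024414) [513.60465969 -60.51577547] 45.68006566163854
carr 48 47 ((521.2213745117188, -66.86002349853516), 15.272173881530762) [520.16238948 -65.73112258] 59.852818851440816
carr 60 21 ((520.2355346679688, -65.78411102294922), 15.655867576599121) [520.21404781 -66.55204529] 94.12868640258966
base ((547.976806640625, -365.3181457519531), (393.89312744140625, 389.16253662109375), 68.33702087402344)
beam 280 199 ((620.1563110351562, -366.3976135253906), (23.141448974609375, 116.43748
[... 858 characters left out ...]
34619885 -55.99629881] 47.720092068953136
carr 48 53 ((521.47216796875, -64.99723815917969), 17.357864379882812) [520.48444827 -64.55086649] 59.912611053505316
carr 60 24 ((520.7791748046875, -65.08724975585938), 15.421125411987305) [523.02958524 -60.03472263] 89.85122399550573
base ((552.753173828125, -365.5272521972656), (396.5025329589844, 387.6613464355469), 5.498023509979248)
beam 280 196 ((621.1582641601562, -362.4515075683594), (21.496070861816406, 117.43030548095703), 85.25303649902344) [ 623.74486602 -361.62668549  301.82629584]
beam 312 53 ((621.3969116210938, -367.0178527832031), (27.59549903869629, 114.49836730957031), 88.8280029296875) [ 661.36229501 -367.44482705  318.47895573]
```

View pics/c1.png

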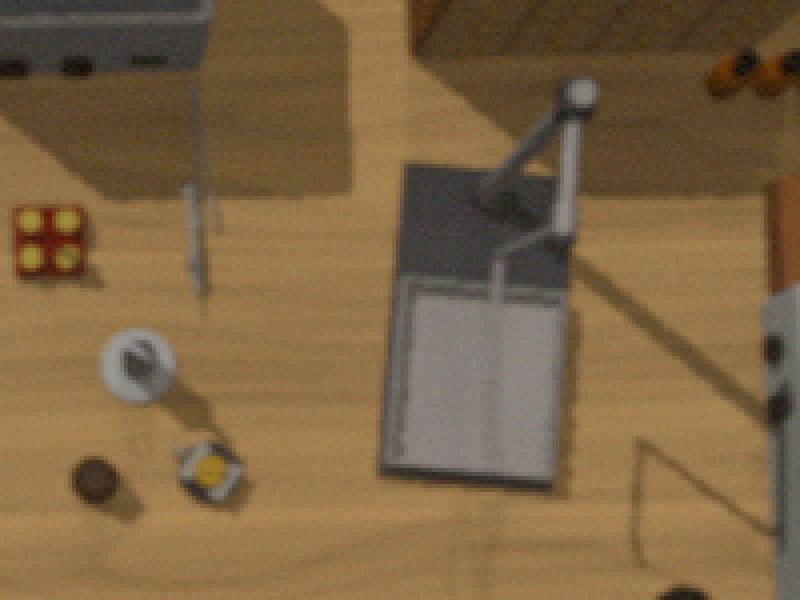

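View pics/c2.png

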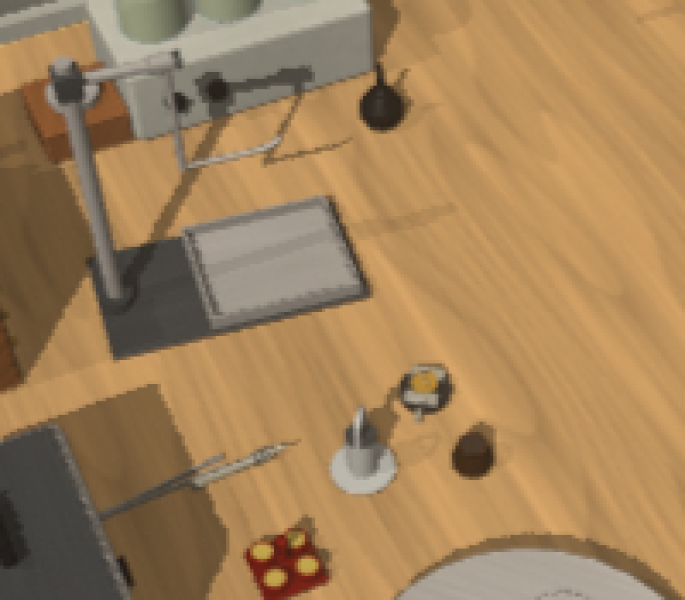

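The crops show the carrier bail opening at roughly crop-1 (138,360). The stand's base edges are tilted about −5°, and the hook arm (crop-1 (495,300)) is swung off to one side. I'll lift the arm first, then refine from rectified views.

Request:
jog_arm([
  [1, [0, 0, -0.4], [0, 0, 0]],
  [1, [0, 0, -0.4], [0, 0, 0]],
  [1, [0, 0, 0], [0, 0, 0]],
])

```text
t: 0.4
ee_pos: [143.6, -611.1, 308.3]
orientation: [3.112, 0.361, 0.001]
ft_force: [0.1, -0.3, 0.0]
width: 87.6
grasp_force: 0.0
```

```bash
cat >> h.py <<'E'
def camM(d):
    M=R.from_rotvec(np.array(d['orientation'])).as_matrix(); return np.array(d['intrinsics']),M,np.array(d['eye'])
def ray(d,u,v,z):  # pixel -> world on plane z
    K,M,e=camM(d); r=M@np.linalg.solve(K,[u,v,1.]); return (e+r*(z-e[2])/r[2])[:2]
def ortho(d,cx,cy,z,half,s=2,hy=None):
    # up = +x, left = +y, s px per mm
    K,M,e=camM(d); n=int(2*half*s); hy=hy or half; m=int(2*hy*s)
    H=K@np.stack([M.T@np.array([0,-1/s,0]),M.T@np.array([-1/s,0,0]),M.T@(np.array([cx+half,cy+hy,z])-e)],1)
    return cv2.warpPerspective(d['image'],np.linalg.inv(H),(m,n),flags=cv2.INTER_CUBIC)
E
python3 - <<'E'
from h import *
d,_=cam('top');e,_=cam('scene')
px=lambda u,v:(240+u/4,80+v/4); qx=lambda u,v:(130+u/3.425,80+v/3.429)
print('col top',ray(d,*px(580,97),323),ray(e,*qx(67,72),323))
print('col base',ray(d,*px(495,197),6),ray(e,*qx(119,300),6))
for c in((403,165),(575,178),(380,475),(552,490)): print('corner',ray(d,*px(*c),6))
print('beam end',ray(d,*px(565,235),300),ray(e,*qx(178,58),300))
rows=[]
for c in(d,e):
    r=[]
    for n,(x,y,z) in dict(b0=(560,305,54),b1=(443,305,54),ca=(520,-65,5)).items():
        o=ortho(c,x,y,z,48,s=2.5); g=cv2.GaussianBlur(cv2.cvtColor(o,6),(0,0),2)
        h=cv2.HoughCircles(g,cv2.HOUGH_GRADIENT_ALT if 0 else cv2.HOUGH_GRADIENT,1.5,200,param1=60,param2=10,minRadius=76,maxRadius=84)
        if h is not None:
            u,v,rr=h[0,0]; print(n,x+48-v/2.5,y+48-u/2.5,rr/2.5); 
        cv2.drawMarker(o,(120,120),(0,0,255),0,12,1); cv2.circle(o,(120,120),80,(0,255,0),1); r.append(o)
    rows.append(np.hstack(r))
cv2.imwrite('pics/o1.png',np.vstack(rows))
s=[ortho(c,550,-365,6,165,s=1.7,hy=115) for c in(d,e)]; cv2.imwrite('pics/o2.png',np.hstack(s))
E
```

```text
col top [ 662.61603654 -372.99929744] [ 666.24110467 -357.82764713]
col base [ 659.95385379 -381.52658196] [ 663.13976013 -373.65037988]
corner [ 689.90433164 -303.34273759]
corner [ 675.09002272 -451.01898306]
corner [ 421.10201676 -274.01870321]
corner [ 405.46339823 -419.49085963]
beam end [ 568.81087457 -364.10833186] [ 563.46864753 -361.87648078]
b0 563.9 305.3 31.24
b1 444.5 308.9 31.9
ca 478.9 -89.9 32.56
```

View pics/o1.png

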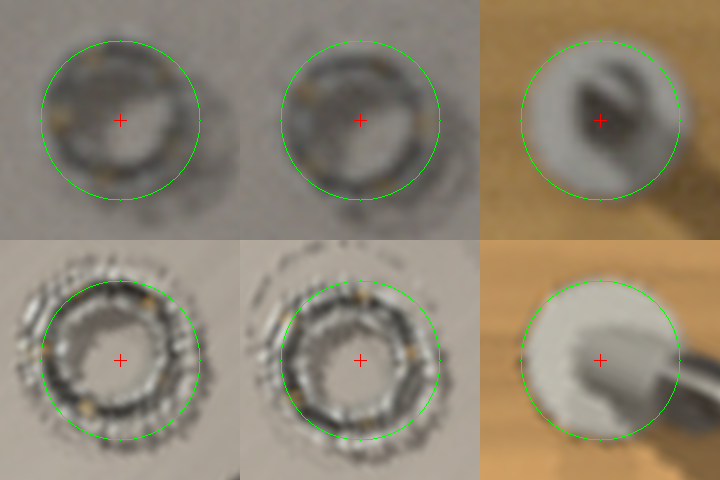

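View pics/o2.png

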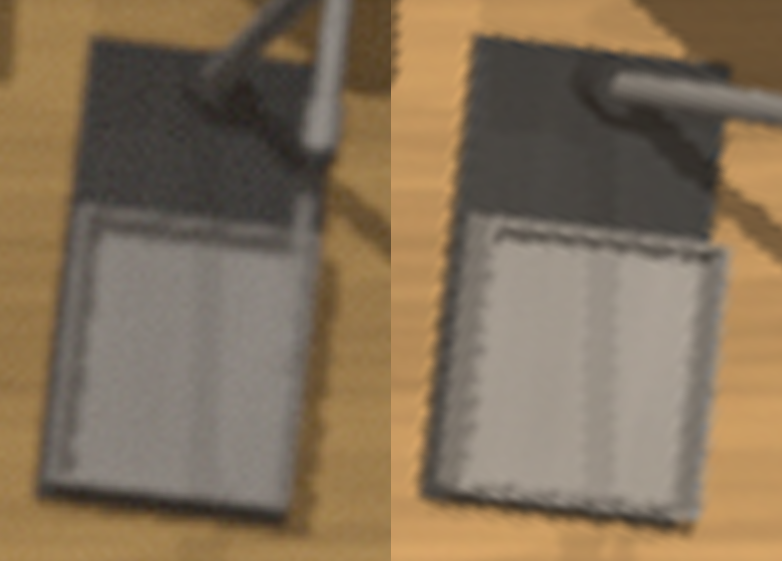

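Carrier foot is at about (521,−68), the baskets near (562.5,306) and (443,306.5), the stand's yaw about −6.2° and its origin about (500,−356). I'll measure the hook's swing amplitude from a few frames.

Run:
```python
from h import *
O=np.array([500,-356]);f=-.108;X=np.array([np.cos(f),np.sin(f)]);Y=np.array([-X[1],X[0]])
for n in ['scene']*8+['top']*8:
    d,W=cam(n); P=W.reshape(-1,3); P=P[~np.isnan(P[:,0])]; a=(P[:,:2]-O)@X; b=(P[:,:2]-O)@Y
    m=(a>-40)&(a<60)&(abs(b)<120)&(P[:,2]>140)&(P[:,2]<230)
    if m.sum(): print(n,m.sum(),np.round([b[m].mean(),b[m].std(),np.median(P[m,2]),a[m].min(),a[m].max()],1))
print(get_obs()['t'])
```

```text
scene 43 [-39.7   2.7 181.2 -21.9  58.9]
scene 46 [-34.6   2.8 178.9 -24.1  59.9]
scene 45 [-21.2   3.2 174.5 -24.6  59.5]
scene 44 [ -1.7   3.  172.7 -22.4  59.2]
scene 46 [ 19.6   2.8 173.1 -23.2  56.5]
scene 46 [ 36.5   2.7 177.  -21.8  59.7]
scene 45 [ 46.    2.9 179.2 -21.   58.9]
scene 44 [ 47.4   3.2 180.2 -20.1  59.6]
top 52 [ 38.2   2.  176.7 -21.2  58.4]
top 53 [ 21.9   2.  174.4 -22.7  59.3]
top 51 [  1.8   1.9 173.2 -20.5  58.7]
top 51 [-18.7   1.9 173.4 -21.1  59.9]
top 53 [-33.4   2.2 177.4 -21.5  57.9]
top 51 [-39.9   2.  180.6 -21.3  58. ]
top 54 [-37.3   2.1 179.9 -21.7  59.9]
top 52 [-26.    2.1 176.5 -22.1  57.7]
1.3
```

The swing is about ±43 mm, centred at b ≈ +3 mm. I'll damp it with the shut fingers from the +y side.

Request:
jog_arm([
  [-1, [0, 0, 0], [0, 0, 0.144]],
  [-1, [0, 0, 0], [0, 0, 0.144]],
  [-1, [0, 0, 0], [0, 0, 0.144]],
  [-1, [0.33, -0.37, 0], [0, 0, 0]],
  [-1, [0.33, -0.37, 0], [0, 0, 0]],
  [-1, [0.33, -0.37, 0], [0, 0, 0]],
  [-1, [0.33, -0.37, 0], [0, 0, 0]],
  [-1, [0.33, -0.37, 0], [0, 0, 0]],
  [-1, [0.33, -0.37, 0], [0, 0, 0]],
  [-1, [0.33, -0.37, 0], [0, 0, 0]],
])

```text
t: 2.3
ee_pos: [402.0, -374.4, 303.0]
orientation: [3.136, -0.17, 0.001]
ft_force: [0.6, -0.2, -0.3]
width: 11.1
grasp_force: 0.0
```

Request:
jog_arm([
  [-1, [0.33, -0.37, 0], [0, 0, 0]],
  [-1, [0.33, -0.37, 0], [0, 0, 0]],
  [-1, [0.3, -0.34, 0], [0, 0, 0]],
  [-1, [0, 0, 0], [0, 0, 0]],
  [-1, [0, 0, 0], [0, 0, 0]],
])

```text
t: 2.8
ee_pos: [508.1, -278.3, 302.5]
orientation: [3.137, -0.166, -0.001]
ft_force: [0.1, -0.2, -0.7]
width: 0.8
grasp_force: 0.0
```

```bash
cat >> h.py <<'E'
def go(x,y,z,yaw=None):
    o=get_obs(); M=R.from_rotvec(o['orientation']).as_matrix(); c=np.arctan2(M[1,0],M[0,0])
    yaw=c if yaw is None else yaw; dy=(yaw-c+np.pi)%(2*np.pi)-np.pi
    D=np.array([x,y,z])-o['ee_pos']
    Z=np.array([[np.cos(yaw),np.sin(yaw),0],[np.sin(yaw),-np.cos(yaw),0],[0,0,-1]])
    tilt=np.degrees(np.arccos(-M[2,2]))
    print('pos',o['ee_pos'].round(1),'yaw',c.round(3),'tilt',tilt.round(2),'shift(after turn) /100mm',(Z@D/100).round(3),'turn total',round(-dy/(np.pi/4),3),'t',o['t'],'w',round(o['width'],1),'F',o['ft_force'].round(1))
E
python3 -c "
from h import *
go(508,-281,158,-.108)"
```

```text
pos [ 508.1 -278.3  302.5] yaw -0.106 tilt 0.03 shift(after turn) /100mm [0.002 0.027 1.445] turn total 0.002 t 2.8 w 0.8 F [ 0.1 -0.2 -0.7]
```

Request:
jog_arm([
  [-1, [0, 0.03, 0.4], [0, 0, 0]],
  [-1, [0, 0, 0.4], [0, 0, 0]],
  [-1, [0, 0, 0.4], [0, 0, 0]],
  [-1, [0, 0, 0.25], [0, 0, 0]],
  [-1, [0, 0.08, 0], [0, 0, 0]],
  [-1, [0, 0.08, 0], [0, 0, 0]],
  [-1, [0, 0.08, 0], [0, 0, 0]],
  [-1, [0, 0.08, 0], [0, 0, 0]],
  [-1, [0, 0.05, 0], [0, 0, 0]],
  [-1, [0, 0.05, 0], [0, 0, 0]],
])

```text
t: 3.8
ee_pos: [503.1, -324.6, 158.5]
orientation: [3.136, -0.171, 0.002]
ft_force: [-0.4, 0.5, 0.6]
width: -0.0
grasp_force: 0.0
```

Request:
jog_arm([
  [-1, [0, 0.04, 0], [0, 0, 0]],
  [-1, [0, 0.04, 0], [0, 0, 0]],
  [-1, [0, 0.04, 0], [0, 0, 0]],
  [-1, [0, 0.04, 0], [0, 0, 0]],
  [-1, [0, 0.04, 0], [0, 0, 0]],
  [-1, [0, 0, 0], [0, 0, 0]],
  [-1, [0, 0, 0], [0, 0, 0]],
  [-1, [0, 0, 0], [0, 0, 0]],
  [-1, [0, 0, 0], [0, 0, 0]],
  [-1, [0, 0, 0], [0, 0, 0]],
])

```text
t: 4.8
ee_pos: [500.8, -343.5, 157.7]
orientation: [-3.137, 0.17, 0.0]
ft_force: [-0.5, 0.1, -0.4]
width: 0.5
grasp_force: 0.0
```

```bash
cat >> h.py <<'E'
O=np.array([500,-356]);f=-.108;X=np.array([np.cos(f),np.sin(f)]);Y=np.array([-X[1],X[0]])
def hook(n='scene',alo=-23,ahi=60,blo=-60,bhi=60):
    d,W=cam(n); P=W.reshape(-1,3); P=P[~np.isnan(P[:,0])]; a=(P[:,:2]-O)@X; b=(P[:,:2]-O)@Y
    m=(a>alo)&(a<ahi)&(b<bhi)&(b>blo)&(P[:,2]>155)&(P[:,2]<190)
    print(n,m.sum(),np.round([np.median(b[m]),b[m].std(),np.median(P[m,2])],1), 'b vs a',np.polyfit(a[m],b[m],1).round(3))
E
python3 - <<'E'
from h import *
go(501.5,-342.6,158,-.108)
for i in range(8): hook('scene',25,60)
E
```

```text
pos [ 500.8 -343.5  157.7] yaw -0.108 tilt 0.0 shift(after turn) /100mm [ 0.006 -0.009 -0.003] turn total -0.0 t 4.8 w 0.5 F [-0.5  0.1 -0.4]
scene 20 [  1.2   3.4 172. ] b vs a [-0.008  0.996]
scene 19 [  0.6   3.4 170.9] b vs a [0.016 0.038]
scene 20 [  0.6   3.7 171.7] b vs a [-0.119  6.19 ]
scene 20 [  0.2   3.  170.8] b vs a [ 0.033 -1.666]
scene 20 [  2.2   3.6 171.3] b vs a [ 0.045 -1.02 ]
scene 20 [  0.4   2.7 172.1] b vs a [ 0.027 -0.517]
scene 19 [  1.8   3.6 171.6] b vs a [0.006 1.331]
scene 19 [  1.1   2.8 172.2] b vs a [ 0.168 -6.038]
```

Request:
jog_arm([
  [-1, [0, -0.005, 0], [0, 0, 0]],
  [-1, [0, -0.005, 0], [0, 0, 0]],
  [-1, [0, -0.005, 0], [0, 0, 0]],
  [-1, [0, -0.005, 0], [0, 0, 0]],
  [-1, [0, -0.005, 0], [0, 0, 0]],
  [-1, [0, -0.005, 0], [0, 0, 0]],
  [-1, [0, -0.005, 0], [0, 0, 0]],
  [-1, [0, -0.005, 0], [0, 0, 0]],
  [-1, [0, -0.005, 0], [0, 0, 0]],
  [-1, [0, -0.005, 0], [0, 0, 0]],
])

```text
t: 6.2
ee_pos: [501.3, -338.6, 157.7]
orientation: [-3.137, 0.17, 0.0]
ft_force: [-0.6, -0.0, 0.1]
width: 0.2
grasp_force: 0.0
```

Request:
jog_arm([
  [-1, [0, -0.01, 0], [0, 0, 0]],
  [-1, [0, -0.01, 0], [0, 0, 0]],
  [-1, [0, -0.01, 0], [0, 0, 0]],
  [-1, [0, -0.03, 0], [0, 0, 0]],
  [-1, [0, -0.05, 0], [0, 0, 0]],
  [-1, [0, -0.1, 0], [0, 0, 0]],
  [-1, [0, -0.2, 0], [0, 0, 0]],
  [-1, [0, -0.3, 0], [0, 0, 0]],
])

```text
t: 7.0
ee_pos: [509.0, -267.6, 157.7]
orientation: [3.137, -0.173, 0.001]
ft_force: [0.9, -0.6, -0.0]
width: 0.6
grasp_force: 0.0
```

Run:
```python
from h import *
for i in range(10): hook('scene',-23,60)
for i in range(4): hook('top',-23,60)
go(521,-68,160,-.108)
d,_=cam('top');e,_=cam('scene')
r=[]
for c in(d,e):
    o1=ortho(c,521,-68,88,40,s=7)
    r.append(cv2.resize(o1,(400,400))) 
cv2.imwrite('pics/o3.png',np.hstack(r))
for n in('top','scene'):
    W=cam(n)[1];P=W.reshape(-1,3);P=P[~np.isnan(P[:,0])]
    q=P[(np.hypot(P[:,0]-521,P[:,1]+68)<25)&(P[:,2]>58)&(P[:,2]<95)]; print(n); print(q.round(0).tolist())
```

```text
scene 24 [  3.    2.4 171.4] b vs a [-0.023  3.704]
scene 24 [  4.4   3.3 173. ] b vs a [-0.063  6.318]
scene 23 [  2.9   2.6 171.1] b vs a [0.033 2.158]
scene 24 [  4.1   3.5 171.5] b vs a [0.005 4.293]
scene 23 [  4.6   2.8 172.6] b vs a [-0.041  6.309]
scene 23 [  4.5   3.3 171.5] b vs a [-0.041  5.85 ]
scene 23 [  5.1   3.3 172.8] b vs a [-0.087  8.146]
scene 23 [  2.4   3.1 171.1] b vs a [-0.076  5.803]
scene 23 [  2.8   2.4 172.6] b vs a [-0.061  5.612]
scene 21 [  3.3   3.  171.2] b vs a [-0.03   4.126]
  return _methods._mean(a, axis=axis, dtype=dtype,
  ret = ret.dtype.type(ret / rcount)
  ret = _var(a, axis=axis, dtype=dtype, out=out, ddof=ddof,
  arrmean = um.true_divide(arrmean, div, out=arrmean,
  ret = ret.dtype.type(ret / rcount)
Traceback (most recent call last):
  File "h.py", line 33, in hook
    print(n,m.sum(),np.round([np.median(b[m]),b[m].std(),np.median(P[m,2])],1), 'b vs a',np.polyfit(a[m],b[m],1).round(3))
                                                                                         ~~~~~~~~~~^^^^^^^^^^^^^
TypeError: expected non-empty vector for x
```

Hook hangs still at b ≈ 3.7 mm. Next I'll move away and examine the carrier and baskets.

Request:
jog_arm([
  [-1, [0, 0, -0.45], [0, 0, 0]],
  [-1, [0, 0, -0.45], [0, 0, 0]],
  [1, [0, 0, -0.45], [0, 0, 0]],
  [1, [-0.14, -0.45, 0], [0, 0, 0]],
  [1, [-0.14, -0.45, 0], [0, 0, 0]],
  [1, [-0.14, -0.45, 0], [0, 0, 0]],
  [1, [-0.14, -0.45, 0], [0, 0, 0]],
  [1, [-0.14, -0.45, 0], [0, 0, 0]],
  [1, [-0.14, -0.45, 0], [0, 0, 0]],
  [1, [-0.14, -0.45, 0], [0, 0, 0]],
])

```text
t: 8.55
ee_pos: [445.1, 57.1, 292.9]
orientation: [-3.137, 0.172, -0.001]
ft_force: [1.0, -0.0, 0.6]
width: 60.9
grasp_force: 0.0
```

Request:
jog_arm([
  [1, [-0.14, -0.45, 0], [0, 0, 0]],
  [1, [-0.14, -0.45, 0], [0, 0, 0]],
  [1, [0, 0, 0], [0, 0, 0]],
])

```text
t: 8.85
ee_pos: [426.6, 152.3, 292.9]
orientation: [-3.136, 0.162, -0.0]
ft_force: [0.6, -0.6, 0.7]
width: 84.8
grasp_force: 0.0
```

Run:
```python
from h import *
d,_=cam('top');e,_=cam('scene')
r=[]
for c in(d,e):
    r.append(np.vstack([cv2.resize(ortho(c,521,-68,z,40,s=7),(300,300)) for z in (5,84)])) 
r.append(np.vstack([cv2.resize(ortho(e,x,306,54,45,s=6),(300,300)) for x in(562,443)]))
q=np.hstack(r)
cv2.imwrite('pics/o3.png',cv2.resize(q,(800,533)))
for n in('top','scene'):
    W=cam(n)[1];P=W.reshape(-1,3);P=P[~np.isnan(P[:,0])]
    q=P[(np.hypot(P[:,0]-521,P[:,1]+68)<25)&(P[:,2]>60)&(P[:,2]<95)]; 
    if len(q)>3: print(n,len(q),q.mean(0),np.linalg.svd(q[:,:2]-q[:,:2].mean(0))[1:])
print(get_obs()['ee_pos'])
```

```text
top 24 [520.66359066 -65.56399094  78.0437662 ] (array([46.85066379, 22.45345274]), array([[-0.58383266, -0.81187402],
       [ 0.81187402, -0.58383266]]))
scene 24 [523.27728385 -61.48509782  76.71905107] (array([40.87735493, 13.05627904]), array([[ 0.54051425,  0.84133486],
       [ 0.84133486, -0.54051425]]))
[427.76801169 147.3589102  292.61087983]
```

View pics/o3.png

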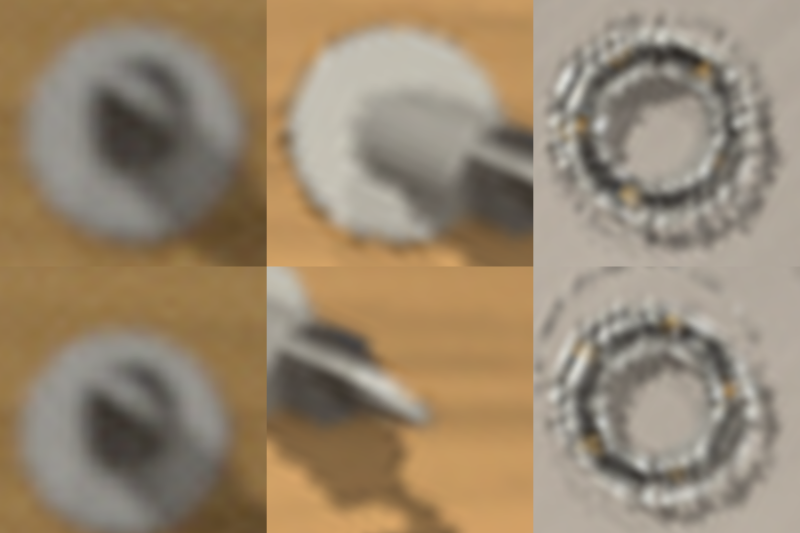

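The bail plane lies at a heading of about 60° in the top ortho (stripe (95,75)–(165,108)). I'll square and centre the carrier by gripping the arch across its thickness, then the wires.

Request:
jog_arm([
  [0.2, [0, 0, 0], [0, 0, -0.186]],
  [0.2, [0, 0, 0], [0, 0, -0.186]],
  [0.2, [0, 0, 0], [0, 0, -0.186]],
  [0.2, [0, 0, 0], [0, 0, -0.186]],
  [0.2, [0, 0, 0], [0, 0, -0.186]],
  [0.2, [0, 0, 0], [0, 0, -0.186]],
  [0.2, [0, 0, 0], [0, 0, -0.186]],
  [0.2, [0, 0, 0], [0, 0, -0.186]],
  [0.2, [0, 0, 0], [0, 0, 0]],
])

```text
t: 9.95
ee_pos: [428.1, 146.6, 292.7]
orientation: [2.712, 1.586, -0.0]
ft_force: [0.3, 0.1, 0.3]
width: 52.8
grasp_force: 0.0
```

```bash
python3 -c "
from h import *
go(521,-68,110,1.065)"
```

```text
pos [428.1 146.6 292.7] yaw 1.058 tilt 0.01 shift(after turn) /100mm [-1.427  1.853  1.827] turn total -0.008 t 9.95 w 52.8 F [0.3 0.1 0.3]
```

Request:
jog_arm([
  [0.2, [-0.24, 0.31, 0.1], [0, 0, 0]],
  [0.2, [-0.24, 0.31, 0.1], [0, 0, 0]],
  [0.2, [-0.24, 0.31, 0.1], [0, 0, 0]],
  [0.2, [-0.24, 0.31, 0.1], [0, 0, 0]],
  [0.2, [-0.24, 0.31, 0.1], [0, 0, 0]],
  [0.2, [-0.23, 0.3, 0.4], [0, 0, 0]],
  [0.2, [0, 0, 0.4], [0, 0, 0]],
  [0.2, [0, 0, 0.43], [0, 0, 0]],
  [0.2, [0, 0, 0.1], [0, 0, 0]],
  [0.2, [0, 0, 0], [0, 0, 0]],
])

```text
t: 10.95
ee_pos: [516.6, -64.4, 112.2]
orientation: [-2.711, -1.583, 0.005]
ft_force: [-0.7, 0.0, 0.6]
width: 52.9
grasp_force: 0.0
```

```bash
python3 -c "
from h import *
go(521,-68,79.5,1.065)"
```

```text
pos [516.6 -64.4 112.2] yaw 1.057 tilt 0.21 shift(after turn) /100mm [-0.01   0.056  0.327] turn total -0.011 t 10.95 w 52.9 F [-0.7  0.   0.6]
```

Request:
jog_arm([
  [0.2, [0, 0.02, 0.2], [0, 0, 0]],
  [0.2, [0, 0.01, 0.13], [0, 0, 0]],
  [-0.5, [0, 0, 0], [0, 0, 0]],
  [-0.8, [0, 0, 0], [0, 0, 0]],
  [-1, [0, 0, 0], [0, 0, 0]],
  [-1, [0, 0, 0], [0, 0, 0]],
  [-1, [0, 0, 0], [0, 0, 0]],
  [-1, [0, 0, 0], [0, 0, 0]],
])

```text
t: 11.75
ee_pos: [521.0, -65.3, 80.8]
orientation: [2.709, 1.588, 0.002]
ft_force: [1.3, -0.2, 1.1]
width: 8.4
grasp_force: 0.9
```

```bash
python3 -c "
from h import *
go(521,-68,79.5,1.065);print(get_obs()['grasp_force'])"
```

```text
pos [521.  -65.3  80.8] yaw 1.06 tilt 0.09 shift(after turn) /100mm [-0.024  0.013  0.013] turn total -0.006 t 11.75 w 8.4 F [ 1.3 -0.2  1.1]
0.8813422126695514
```

Still closing; wait, then open, rise and turn 90°.

Request:
jog_arm([
  [-1, [0, 0, 0], [0, 0, 0]],
  [-1, [0, 0, 0], [0, 0, 0]],
  [-1, [0, 0, 0], [0, 0, 0]],
  [-1, [0, 0, 0], [0, 0, 0]],
  [-1, [0, 0, 0], [0, 0, 0]],
])

```text
t: 12.25
ee_pos: [520.9, -65.2, 80.6]
orientation: [2.71, 1.588, 0.001]
ft_force: [2.3, 1.2, 4.5]
width: 5.0
grasp_force: 30.0
```

Request:
jog_arm([
  [0.2, [0, 0, 0], [0, 0, 0]],
  [0.2, [0, 0, 0], [0, 0, 0]],
  [0.2, [0, 0, 0], [0, 0, 0]],
  [0.2, [0, 0, 0], [0, 0, 0]],
  [0.2, [0, 0, -0.2], [0, 0, 0]],
  [0.2, [-0.02, 0, 0], [0, 0, 0.182]],
  [0.2, [0, 0, 0], [0, 0, 0.182]],
  [0.2, [0, 0, 0], [0, 0, 0.182]],
  [0.2, [0, 0, 0], [0, 0, 0.182]],
  [0.2, [0, 0, 0], [0, 0, 0.182]],
])

```text
t: 13.25
ee_pos: [519.0, -67.0, 100.2]
orientation: [-3.096, -0.531, 0.001]
ft_force: [-0.1, 0.1, 0.1]
width: 52.7
grasp_force: 0.0
```

Request:
jog_arm([
  [0.2, [0, 0, 0], [0, 0, 0.182]],
  [0.2, [0, 0, 0], [0, 0, 0.182]],
  [0.2, [0, 0, 0], [0, 0, 0.182]],
  [0.2, [0, 0, 0], [0, 0, 0.182]],
  [0.2, [0, 0, 0], [0, 0, 0.182]],
  [0.2, [0, 0, 0], [0, 0, 0.182]],
  [0.2, [0, 0, 0], [0, 0, 0]],
])

```text
t: 13.95
ee_pos: [519.0, -67.0, 100.2]
orientation: [3.039, -0.798, -0.001]
ft_force: [1.0, -0.0, -0.4]
width: 52.5
grasp_force: 0.0
```

```bash
python3 -c "
from h import *
go(520.6,-67,57,1.06-np.pi/2)"
```

```text
pos [519.  -67.  100.2] yaw -0.514 tilt 0.04 shift(after turn) /100mm [ 0.014 -0.007  0.432] turn total -0.003 t 13.95 w 52.5 F [ 1.  -0.  -0.4]
```

Request:
jog_arm([
  [0.2, [0.008, 0, 0.22], [0, 0, 0]],
  [0.2, [0, 0, 0.21], [0, 0, 0]],
  [-0.5, [0, 0, 0], [0, 0, 0]],
  [-1, [0, 0, 0], [0, 0, 0]],
  [-1, [0, 0, 0], [0, 0, 0]],
  [-1, [0, 0, 0], [0, 0, 0]],
  [-1, [0, 0, 0], [0, 0, 0]],
  [-1, [0, 0, 0], [0, 0, 0]],
])

```text
t: 14.75
ee_pos: [520.8, -67.4, 58.1]
orientation: [-3.039, 0.795, -0.003]
ft_force: [-0.0, 1.1, 2.6]
width: 30.7
grasp_force: 30.0
```

```bash
python3 -c "
from h import *
go(520.6,-67,57,1.06-np.pi/2);print(get_obs()['grasp_force'])"
```

```text
pos [520.8 -67.4  58.1] yaw -0.512 tilt 0.1 shift(after turn) /100mm [-0.004 -0.003  0.011] turn total -0.001 t 14.75 w 30.7 F [-0.   1.1  2.6]
29.97116904705763
```

Request:
jog_arm([
  [1, [0, 0, 0], [0, 0, 0]],
  [1, [0, 0, 0], [0, 0, 0]],
  [1, [0, 0, 0], [0, 0, 0]],
  [1, [0, 0, 0], [0, 0, 0]],
  [1, [0, 0, -0.4], [0, 0, 0]],
  [1, [0, 0, -0.45], [0, 0, 0]],
  [1, [0, 0, -0.2], [0, 0, -0.163]],
  [1, [0, 0, 0], [0, 0, -0.163]],
  [1, [0, 0, 0], [0, 0, -0.163]],
  [1, [0, 0, 0], [0, 0, -0.163]],
])

```text
t: 15.75
ee_pos: [520.0, -67.4, 162.6]
orientation: [3.141, 0.008, 0.0]
ft_force: [-0.0, -0.8, 0.2]
width: 87.9
grasp_force: 0.0
```

```bash
python3 -c "
from h import *
go(562,305.5,42,0)"
```

```text
pos [520.  -67.4 162.6] yaw 0.005 tilt 0.02 shift(after turn) /100mm [ 0.42  -3.729  1.206] turn total 0.007 t 15.75 w 87.9 F [-0.  -0.8  0.2]
```

Request:
jog_arm([
  [1, [0.05, -0.46, 0], [0, 0, 0]],
  [1, [0.05, -0.46, 0], [0, 0, 0]],
  [1, [0.05, -0.46, 0], [0, 0, 0]],
  [1, [0.05, -0.46, 0], [0, 0, 0]],
])

```text
t: 16.15
ee_pos: [539.9, 118.1, 162.3]
orientation: [3.141, -0.001, -0.0]
ft_force: [-0.2, -0.3, 0.2]
width: 87.9
grasp_force: 0.0
```

```bash
cat >> h.py <<'E'
def baskets(n='scene',c=(500.7,248.4)):
    d,W=cam(n); P=W.reshape(-1,3); P=P[~np.isnan(P[:,0])]; r=np.hypot(P[:,0]-c[0],P[:,1]-c[1])
    B=P[(r<200)&(r>30)&(P[:,2]>44)&(P[:,2]<66)]
    from scipy.cluster.hierarchy import fcluster,linkage
    if len(B)<5: print('none'); return
    L=fcluster(linkage(B[:,:2]),10,'distance')
    for k in np.unique(L):
        if (L==k).sum()>30: print(n,'basket',(L==k).sum(),B[L==k].mean(0).round(1),((B[L==k].max(0)+B[L==k].min(0))/2).round(1))
E
python3 -c "
from h import *
baskets();baskets('top');go(562,305.5,42,0)"
```

```text
scene basket 191 [562.7 309.6  50.3] [563.  311.7  51. ]
scene basket 203 [440.2 310.   50.1] [437.3 315.2  51.7]
top basket 131 [563.1 307.9  50.3] [559.7 306.2  54.1]
top basket 127 [438.2 310.5  50.3] [431.9 307.5  52.6]
pos [540.6 121.1 162.4] yaw 0.005 tilt 0.08 shift(after turn) /100mm [ 0.214 -1.844  1.204] turn total 0.006 t 16.25 w 87.7 F [-0.5 -0.2  0.1]
```

Request:
jog_arm([
  [1, [0.055, -0.46, 0], [0, 0, 0]],
  [1, [0.055, -0.46, 0], [0, 0, 0]],
  [1, [0.055, -0.46, 0], [0, 0, 0]],
  [1, [0.055, -0.46, 0], [0, 0, 0]],
  [1, [0, -0.01, 0.3], [0, 0, 0]],
  [1, [0, 0, 0.3], [0, 0, 0]],
  [1, [0, 0, 0.3], [0, 0, 0]],
  [1, [0, 0, 0.15], [0, 0, 0]],
  [1, [0, 0, 0], [0, 0, 0]],
])

```text
t: 17.15
ee_pos: [560.7, 300.1, 55.0]
orientation: [3.139, -0.001, -0.007]
ft_force: [0.8, 0.0, -0.2]
width: 88.1
grasp_force: 0.0
```

```bash
python3 -c "
from h import *
go(562.5,307,42,0)"
```

```text
pos [560.7 300.1  55. ] yaw -0.001 tilt 0.27 shift(after turn) /100mm [ 0.018 -0.069  0.13 ] turn total -0.001 t 17.15 w 88.1 F [ 0.8  0.  -0.2]
```

Request:
jog_arm([
  [1, [0.015, -0.06, 0], [0, 0, 0]],
  [1, [0, 0, 0.12], [0, 0, 0]],
  [0.6, [0, 0, 0], [0, 0, 0]],
  [-0.5, [0, 0, 0], [0, 0, 0]],
  [-0.5, [0, 0, 0], [0, 0, 0]],
  [-0.5, [0, 0, 0], [0, 0, 0]],
  [-0.5, [0, 0, 0], [0, 0, 0]],
])

```text
t: 17.85
ee_pos: [563.8, 307.7, 45.7]
orientation: [-3.141, 0.0, -0.001]
ft_force: [-0.2, -0.1, 1.4]
width: 61.8
grasp_force: 29.9
```

Request:
jog_arm([
  [1, [0, 0, 0], [0, 0, 0]],
  [1, [0, 0, 0], [0, 0, 0]],
  [1, [0, 0, 0], [0, 0, 0]],
  [1, [0, 0, -0.3], [0, 0, 0]],
  [1, [0, 0, 0], [0, 0, -0.182]],
  [1, [0, 0, 0], [0, 0, -0.182]],
  [1, [0, 0, 0], [0, 0, -0.182]],
  [1, [0, 0, 0], [0, 0, -0.182]],
  [1, [0, 0, 0], [0, 0, -0.182]],
])

```text
t: 18.75
ee_pos: [563.6, 307.6, 75.3]
orientation: [2.94, 1.107, -0.0]
ft_force: [-0.8, 0.7, 0.1]
width: 87.8
grasp_force: 0.0
```

Request:
jog_arm([
  [1, [0, 0, 0], [0, 0, -0.182]],
  [1, [0, 0, 0], [0, 0, -0.182]],
  [1, [0, 0, 0], [0, 0, -0.182]],
  [1, [0, 0, 0], [0, 0, -0.182]],
  [1, [0, 0, 0], [0, 0, -0.182]],
  [1, [0, 0, 0], [0, 0, -0.18]],
  [1, [0, 0, 0.3], [0, 0, 0]],
  [0.6, [0, 0, 0], [0, 0, 0]],
  [-0.5, [0, 0, 0], [0, 0, 0]],
  [-0.5, [0, 0, 0], [0, 0, 0]],
])

```text
t: 19.75
ee_pos: [564.1, 307.9, 46.2]
orientation: [2.222, 2.221, 0.001]
ft_force: [0.6, 0.7, 0.4]
width: 67.3
grasp_force: 0.0
```

Request:
jog_arm([
  [-0.5, [0, 0, 0], [0, 0, 0]],
  [-0.5, [0, 0, 0], [0, 0, 0]],
  [-0.5, [0, 0, -0.1], [0, 0, 0]],
  [-0.5, [0, 0, -0.4], [0, 0, 0]],
  [-0.5, [0, 0, -0.4], [0, 0, 0]],
  [-0.5, [0, 0, 0], [0, 0, 0]],
])

```text
t: 20.35
ee_pos: [567.0, 309.4, 142.0]
orientation: [2.219, 2.219, 0.015]
ft_force: [1.7, 0.0, -0.3]
width: 61.9
grasp_force: 29.9
```

```bash
python3 -c "
from h import *
go(520.8,-67,140,np.pi/2)"
```

```text
pos [567.  309.4 142. ] yaw 1.571 tilt 0.59 shift(after turn) /100mm [-3.764 -0.462  0.02 ] turn total -0.0 t 20.35 w 61.9 F [ 1.7  0.  -0.3]
```

Request:
jog_arm([
  [-0.5, [-0.47, -0.058, 0], [0, 0, 0]],
  [-0.5, [-0.47, -0.058, 0], [0, 0, 0]],
  [-0.5, [-0.47, -0.058, 0], [0, 0, 0]],
  [-0.5, [-0.47, -0.058, 0], [0, 0, 0]],
  [-0.5, [-0.47, -0.058, 0], [0, 0, 0]],
  [-0.5, [-0.47, -0.058, 0], [0, 0, 0]],
  [-0.5, [-0.47, -0.058, 0], [0, 0, 0]],
  [-0.5, [-0.46, -0.05, 0], [0, 0, 0]],
  [-0.5, [0, 0, 0], [0, 0, 0]],
  [-0.5, [0, 0, 0], [0, 0, 0]],
])

```text
t: 21.35
ee_pos: [517.7, -68.3, 135.5]
orientation: [-2.225, -2.218, -0.0]
ft_force: [0.1, -0.2, -0.1]
width: 61.4
grasp_force: 29.9
```

Run:
```python
from h import *
go(520.8,-67,100,np.pi/2)
d,_=cam('scene','s5.png'); e,_=cam('top')
a=cv2.resize(d['image'][165:255,190:290],(500,450),interpolation=2); b=cv2.resize(e['image'][130:220,230:320],(300,300),interpolation=2)
q=np.zeros((450,800,3),np.uint8);q[:,:500]=a;q[:300,500:]=b;cv2.imwrite('pics/p5.png',q)
```

```text
pos [517.7 -68.3 135.5] yaw 1.568 tilt 0.01 shift(after turn) /100mm [0.013 0.031 0.355] turn total -0.004 t 21.35 w 61.4 F [ 0.1 -0.2 -0.1]
```

View pics/p5.png

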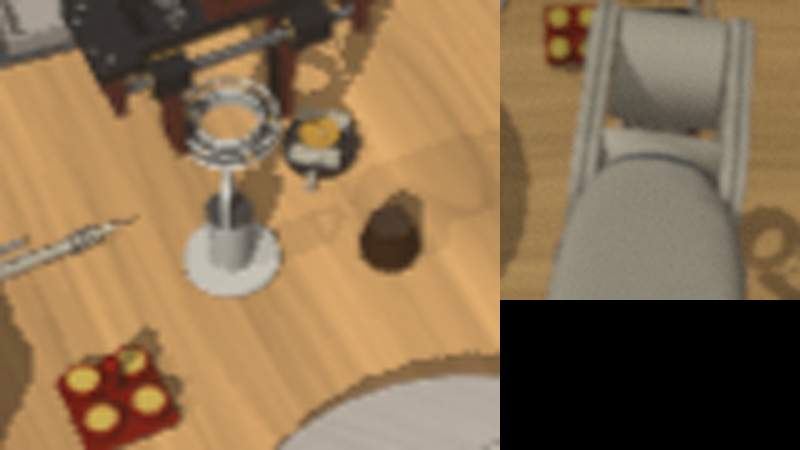

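Basket is level, above the carrier (bail at crop (228,190)). Now align and lower.

Request:
jog_arm([
  [-0.5, [0.013, 0.023, 0.2], [0, 0, 0]],
  [-0.5, [0, 0, 0.15], [0, 0, 0]],
  [-0.5, [0, 0, 0], [0, 0, 0]],
  [-0.5, [0, 0, 0], [0, 0, 0]],
])

```text
t: 21.85
ee_pos: [520.3, -64.8, 100.3]
orientation: [-2.219, -2.223, 0.001]
ft_force: [0.6, 0.6, -0.5]
width: 61.6
grasp_force: 29.9
```

```bash
python3 -c "
from h import *
go(520,-67,18,np.pi/2)"
```

```text
pos [520.3 -64.8 100.3] yaw 1.573 tilt 0.04 shift(after turn) /100mm [-0.022 -0.003  0.823] turn total 0.002 t 21.85 w 61.6 F [ 0.6  0.6 -0.5]
```

Request:
jog_arm([
  [-0.5, [-0.015, 0, 0], [0, 0, 0]],
  [-0.5, [0, 0, 0.1], [0, 0, 0]],
  [-0.5, [0, 0, 0.1], [0, 0, 0]],
  [-0.5, [0, 0, 0.1], [0, 0, 0]],
])

```text
t: 22.25
ee_pos: [520.2, -67.6, 69.6]
orientation: [2.222, 2.221, 0.0]
ft_force: [0.3, 0.8, -1.0]
width: 61.4
grasp_force: 29.9
```

```bash
python3 -c "
from h import *
go(520,-67,18,np.pi/2)"
```

```text
pos [520.2 -67.6  69.6] yaw 1.571 tilt 0.0 shift(after turn) /100mm [ 0.006 -0.002  0.516] turn total -0.0 t 22.25 w 61.4 F [ 0.3  0.8 -1. ]
```

No contact forces. Lower on, release, rise.

Request:
jog_arm([
  [-0.5, [0.003, 0, 0.1], [0, 0, 0]],
  [-0.5, [0, 0, 0.1], [0, 0, 0]],
  [-0.5, [0, 0, 0.1], [0, 0, 0]],
  [-0.5, [0, 0, 0.1], [0, 0, 0]],
  [-0.5, [0, 0, 0.1], [0, 0, 0]],
  [-0.5, [0, 0, 0], [0, 0, 0]],
])

```text
t: 22.85
ee_pos: [519.4, -67.1, 18.9]
orientation: [-2.22, -2.22, 0.002]
ft_force: [-0.4, 0.6, -1.3]
width: 61.8
grasp_force: 29.9
```

Request:
jog_arm([
  [0.6, [0, 0, 0], [0, 0, 0]],
  [0.8, [0, 0, 0], [0, 0, 0]],
  [0.9, [0, 0, 0], [0, 0, 0]],
  [0.9, [0, 0, 0], [0, 0, 0]],
  [0.9, [0, 0, -0.2], [0, 0, 0]],
  [0.9, [0, 0, -0.4], [0, 0, 0]],
  [0.9, [0, 0, -0.4], [0, 0, 0]],
  [0.9, [0, 0, -0.4], [0, 0, 0]],
  [1, [0.4, -0.1, 0], [0, 0, 0]],
  [1, [0.4, -0.1, 0], [0, 0, 0]],
])

```text
t: 23.85
ee_pos: [501.4, 12.9, 162.4]
orientation: [2.222, 2.216, 0.005]
ft_force: [0.5, 0.9, -0.5]
width: 87.6
grasp_force: 0.0
```

Request:
jog_arm([
  [1, [0.4, -0.15, 0], [0, 0, 0]],
  [1, [0.4, -0.15, 0], [0, 0, 0]],
  [1, [0, 0, 0], [0, 0, 0]],
])

```text
t: 24.15
ee_pos: [468.4, 96.1, 160.6]
orientation: [-2.216, -2.225, -0.0]
ft_force: [0.0, -0.8, -1.0]
width: 88.3
grasp_force: 0.0
```

Run:
```python
from h import *
go(441,307,140,np.pi/2)
baskets();baskets('top');
d,_=cam('scene','s6.png')
a=cv2.resize(d['image'][185:335,200:350],(600,600),interpolation=2); cv2.imwrite('pics/p6.png',a)
```

```text
pos [468.4  96.1 160.6] yaw 1.575 tilt 0.05 shift(after turn) /100mm [ 2.109 -0.274  0.206] turn total 0.005 t 24.15 w 88.3 F [ 0.  -0.8 -1. ]
scene basket 179 [441.5 310.4  50.7] [440.6 309.   52. ]
top basket 126 [442.2 306.6  50.1] [445.7 302.6  51.9]
```

View pics/p6.png

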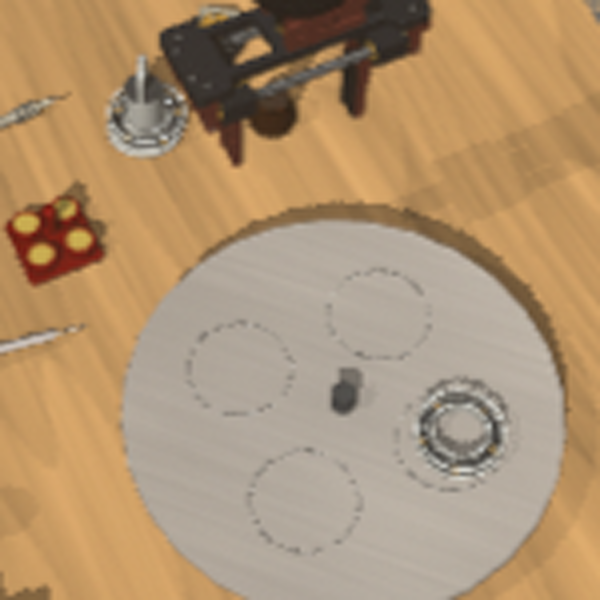

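The first basket sits flat on the foot at crop (147,115). The second is at about (443,307).

Request:
jog_arm([
  [1, [0.42, -0.05, 0], [0, 0, 0]],
  [1, [0.42, -0.05, 0], [0, 0, 0]],
  [1, [0.42, -0.05, 0], [0, 0, 0]],
  [1, [0.42, -0.05, 0], [0, 0, 0]],
  [1, [0.42, -0.05, 0], [0, 0, 0]],
  [1, [0, 0, 0.4], [0, 0, 0]],
  [1, [0, 0, 0.4], [0, 0, 0]],
  [1, [0, 0, 0.1], [0, 0, 0]],
  [1, [0, 0, 0], [0, 0, 0]],
])

```text
t: 25.2
ee_pos: [445.1, 301.2, 69.0]
orientation: [-2.223, -2.219, 0.006]
ft_force: [0.6, 0.0, 1.4]
width: 87.5
grasp_force: 0.0
```

```bash
python3 -c "
from h import *
go(443,307.5,45,np.pi/2)"
```

```text
pos [445.1 301.2  69. ] yaw 1.569 tilt 0.21 shift(after turn) /100mm [ 0.063 -0.021  0.24 ] turn total -0.002 t 25.2 w 87.5 F [0.6 0.  1.4]
```

Request:
jog_arm([
  [1, [0.06, -0.01, 0.1], [0, 0, 0]],
  [1, [0, 0, 0.13], [0, 0, 0]],
  [0.6, [0, 0, 0], [0, 0, 0]],
  [-0.5, [0, 0, 0], [0, 0, 0]],
  [-0.5, [0, 0, 0], [0, 0, 0]],
  [-0.5, [0, 0, 0], [0, 0, 0]],
  [-0.5, [0, 0, 0], [0, 0, 0]],
])

```text
t: 25.9
ee_pos: [444.6, 308.9, 47.8]
orientation: [2.221, 2.221, 0.001]
ft_force: [0.2, -0.2, 0.5]
width: 63.2
grasp_force: 30.0
```

Request:
jog_arm([
  [1, [0, 0, 0], [0, 0, 0]],
  [1, [0, 0, 0], [0, 0, 0]],
  [1, [0, 0, 0], [0, 0, 0]],
  [1, [0, 0, -0.3], [0, 0, 0]],
  [1, [0, 0, 0], [0, 0, 0.182]],
  [1, [0, 0, 0], [0, 0, 0.182]],
  [1, [0, 0, 0], [0, 0, 0.182]],
  [1, [0, 0, 0], [0, 0, 0.182]],
  [1, [0, 0, 0], [0, 0, 0.182]],
])

```text
t: 26.8
ee_pos: [444.3, 308.7, 77.3]
orientation: [2.862, 1.295, -0.0]
ft_force: [0.0, 0.1, -0.3]
width: 87.8
grasp_force: 0.0
```

Request:
jog_arm([
  [1, [0, 0, 0], [0, 0, 0.182]],
  [1, [0, 0, 0], [0, 0, 0.182]],
  [1, [0, 0, 0], [0, 0, 0.182]],
  [1, [0, 0, 0], [0, 0, 0.182]],
  [1, [0, 0, 0], [0, 0, 0.182]],
  [1, [0, 0, 0], [0, 0, 0.18]],
  [1, [0, 0, 0.3], [0, 0, 0]],
  [0.6, [0, 0, 0], [0, 0, 0]],
  [-0.5, [0, 0, 0], [0, 0, 0]],
  [-0.5, [0, 0, 0], [0, 0, 0]],
])

```text
t: 27.8
ee_pos: [444.7, 309.0, 48.0]
orientation: [-3.141, -0.0, -0.001]
ft_force: [0.5, -0.6, -0.6]
width: 66.8
grasp_force: 0.0
```

Request:
jog_arm([
  [-0.5, [0, 0, 0], [0, 0, 0]],
  [-0.5, [0, 0, 0], [0, 0, 0]],
  [-0.5, [0, 0, -0.1], [0, 0, 0]],
  [-0.5, [0, 0, -0.4], [0, 0, 0]],
  [-0.5, [0, 0, -0.4], [0, 0, 0]],
  [-0.5, [0, 0, 0], [0, 0, 0]],
])

```text
t: 28.4
ee_pos: [447.3, 310.7, 143.0]
orientation: [-3.136, 0.0, -0.013]
ft_force: [0.4, 0.7, -0.5]
width: 63.0
grasp_force: 30.0
```

```bash
python3 -c "
from h import *
go(520,-67,135,0)"
```

```text
pos [447.3 310.7 143. ] yaw -0.0 tilt 0.55 shift(after turn) /100mm [0.727 3.777 0.08 ] turn total -0.0 t 28.4 w 63.0 F [ 0.4  0.7 -0.5]
```

Request:
jog_arm([
  [-0.5, [0.09, 0.47, 0], [0, 0, 0]],
  [-0.5, [0.09, 0.47, 0], [0, 0, 0]],
  [-0.5, [0.09, 0.47, 0], [0, 0, 0]],
  [-0.5, [0.09, 0.47, 0], [0, 0, 0]],
  [-0.5, [0.09, 0.47, 0], [0, 0, 0]],
  [-0.5, [0.09, 0.47, 0], [0, 0, 0]],
  [-0.5, [0.09, 0.47, 0], [0, 0, 0]],
  [-0.5, [0.08, 0.47, 0], [0, 0, 0]],
  [-0.5, [0, 0, 0], [0, 0, 0]],
  [-0.5, [0, 0, 0], [0, 0, 0]],
])

```text
t: 29.4
ee_pos: [514.8, -68.2, 137.1]
orientation: [-3.141, 0.005, 0.001]
ft_force: [-0.2, -0.1, -0.9]
width: 63.0
grasp_force: 30.0
```

```bash
python3 -c "
from h import *
go(520,-67,105,0)"
```

```text
pos [514.8 -68.2 137.1] yaw -0.003 tilt 0.04 shift(after turn) /100mm [ 0.052 -0.012  0.321] turn total -0.004 t 29.4 w 63.0 F [-0.2 -0.1 -0.9]
```

Request:
jog_arm([
  [-0.5, [0.05, -0.01, 0.15], [0, 0, 0]],
  [-0.5, [0, 0, 0.15], [0, 0, 0]],
  [-0.5, [0, 0, 0], [0, 0, 0]],
  [-0.5, [0, 0, 0], [0, 0, 0]],
])

```text
t: 29.8
ee_pos: [519.7, -65.0, 107.3]
orientation: [-3.141, -0.003, 0.002]
ft_force: [0.0, -0.1, -0.4]
width: 63.6
grasp_force: 30.0
```

```bash
python3 -c "
from h import *
go(520,-67,35,0)"
```

```text
pos [519.7 -65.  107.3] yaw 0.002 tilt 0.07 shift(after turn) /100mm [0.003 0.02  0.723] turn total 0.002 t 29.8 w 63.6 F [ 0.  -0.1 -0.4]
```

Request:
jog_arm([
  [-0.5, [0.003, 0.014, 0], [0, 0, 0]],
  [-0.5, [0, 0, 0.1], [0, 0, 0]],
  [-0.5, [0, 0, 0.1], [0, 0, 0]],
  [-0.5, [0, 0, 0.1], [0, 0, 0]],
])

```text
t: 30.2
ee_pos: [520.4, -67.6, 76.6]
orientation: [-3.142, 0.0, 0.0]
ft_force: [-0.0, 0.7, -0.8]
width: 63.1
grasp_force: 30.0
```

```bash
python3 -c "
from h import *
go(520,-67,35,0)"
```

```text
pos [520.4 -67.6  76.6] yaw -0.0 tilt 0.0 shift(after turn) /100mm [-0.004 -0.006  0.416] turn total -0.0 t 30.2 w 63.1 F [-0.   0.7 -0.8]
```

Request:
jog_arm([
  [-0.5, [0, -0.003, 0.1], [0, 0, 0]],
  [-0.5, [0, 0, 0.1], [0, 0, 0]],
  [-0.5, [0, 0, 0.1], [0, 0, 0]],
  [-0.5, [0, 0, 0.12], [0, 0, 0]],
  [-0.5, [0, 0, 0], [0, 0, 0]],
  [0.6, [0, 0, 0], [0, 0, 0]],
  [0.8, [0, 0, 0], [0, 0, 0]],
  [0.9, [0, 0, 0], [0, 0, 0]],
  [0.9, [0, 0, 0], [0, 0, 0]],
  [0.9, [0, 0, -0.15], [0, 0, 0]],
])

```text
t: 31.2
ee_pos: [519.5, -67.2, 49.6]
orientation: [-3.141, 0.0, 0.004]
ft_force: [-0.6, 0.5, 0.4]
width: 83.5
grasp_force: 0.0
```

Request:
jog_arm([
  [0.9, [0, 0, -0.4], [0, 0, 0]],
  [0.9, [0, 0, -0.3], [0, 0, 0]],
  [0.2, [0, 0, 0], [0, 0, 0.163]],
  [0.2, [0, 0, 0], [0, 0, 0.163]],
  [0.2, [0, 0, 0], [0, 0, 0.163]],
  [0.2, [0, 0, 0], [0, 0, 0.163]],
  [0.2, [0, 0, 0], [0, 0, 0]],
])

```text
t: 31.9
ee_pos: [520.7, -67.4, 120.7]
orientation: [-3.039, 0.797, -0.001]
ft_force: [-0.2, -0.2, -0.2]
width: 53.0
grasp_force: 0.0
```

Run:
```python
from h import *
go(520,-67,58,-.512)
d,_=cam('scene','s7.png')
a=cv2.resize(d['image'][170:250,190:290],(600,480),interpolation=2); cv2.imwrite('pics/p7.png',a)
```

```text
pos [520.7 -67.4 120.7] yaw -0.513 tilt 0.04 shift(after turn) /100mm [-0.008 -0.     0.627] turn total -0.002 t 31.9 w 53.0 F [-0.2 -0.2 -0.2]
```

View pics/p7.png

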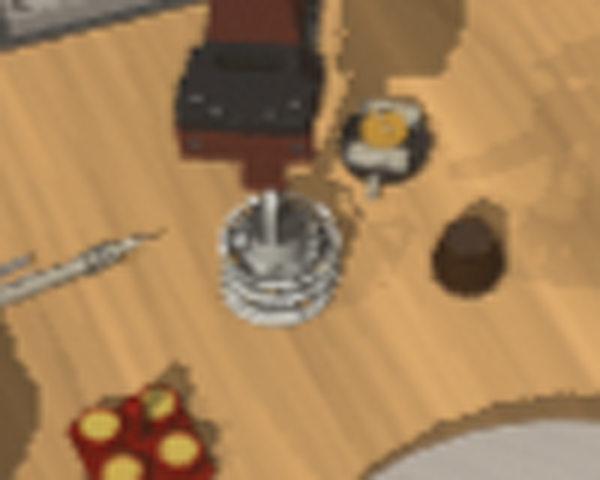

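Both baskets are stacked at crop (280,260). Grip the bail and lift.

Request:
jog_arm([
  [0.2, [-0.005, 0, 0.35], [0, 0, 0]],
  [0.2, [0, 0, 0.28], [0, 0, 0]],
  [-0.5, [0, 0, 0], [0, 0, 0]],
  [-1, [0, 0, 0], [0, 0, 0]],
  [-1, [0, 0, 0], [0, 0, 0]],
  [-1, [0, 0, 0], [0, 0, 0]],
  [-1, [0, 0, 0], [0, 0, 0]],
  [-1, [0, 0, 0], [0, 0, 0]],
])

```text
t: 32.75
ee_pos: [521.4, -67.1, 58.5]
orientation: [-3.039, 0.795, -0.004]
ft_force: [1.4, 2.9, 6.5]
width: 30.9
grasp_force: 30.0
```

```bash
python3 -c "
from h import *
go(520,-67,58,-.512);print(get_obs()['grasp_force'])"
```

```text
pos [521.4 -67.1  58.5] yaw -0.512 tilt 0.16 shift(after turn) /100mm [-0.012  0.006  0.005] turn total -0.0 t 32.75 w 30.9 F [1.4 2.9 6.5]
30.001336634159088
```

Request:
jog_arm([
  [-1, [0, 0, -0.05], [0, 0, 0]],
  [-1, [0, 0, -0.15], [0, 0, 0]],
  [-1, [0, 0, -0.3], [0, 0, 0]],
  [-1, [0, 0, -0.3], [0, 0, 0]],
  [-1, [0, 0, -0.25], [0, 0, 0]],
  [-1, [0, 0, 0], [0, 0, -0.13]],
  [-1, [0, 0, 0], [0, 0, -0.13]],
  [-1, [0, 0, 0], [0, 0, -0.13]],
  [-1, [0, 0, 0], [0, 0, -0.125]],
  [-1, [0, 0, 0], [0, 0, 0]],
])

```text
t: 33.75
ee_pos: [519.1, -67.2, 162.0]
orientation: [3.137, -0.168, -0.003]
ft_force: [0.2, -0.0, -4.0]
width: 31.0
grasp_force: 30.0
```

```bash
python3 -c "
from h import *
go(435.5,-347.5,163.5,-.108)"
```

```text
pos [519.1 -67.2 162. ] yaw -0.107 tilt 0.11 shift(after turn) /100mm [-0.529  2.877 -0.015] turn total 0.001 t 33.75 w 31.0 F [ 0.2 -0.  -4. ]
```

Request:
jog_arm([
  [-1, [-0.2, 0.1, 0], [0, 0, 0]],
  [-1, [-0.33, 0.27, -0.01], [0, 0, 0]],
  [-1, [0, 0.35, 0], [0, 0, 0]],
  [-1, [0, 0.4, 0], [0, 0, 0]],
  [-1, [0, 0.4, 0], [0, 0, 0]],
  [-1, [0, 0.4, 0], [0, 0, 0]],
  [-1, [0, 0.4, 0], [0, 0, 0]],
  [-1, [0, 0.35, 0], [0, 0, 0]],
  [-1, [0, 0.2, 0], [0, 0, 0]],
  [-1, [0, 0, 0], [0, 0, 0]],
])

```text
t: 34.75
ee_pos: [435.9, -349.2, 163.1]
orientation: [3.136, -0.178, -0.0]
ft_force: [-0.2, 1.2, -4.2]
width: 30.7
grasp_force: 30.0
```

Request:
jog_arm([
  [-1, [0, 0, 0], [0, 0, 0]],
  [-1, [0, 0, 0], [0, 0, 0]],
  [-1, [0, 0, 0], [0, 0, 0]],
])

```text
t: 35.05
ee_pos: [436.6, -345.6, 163.3]
orientation: [-3.137, 0.168, 0.001]
ft_force: [0.1, 0.5, -5.4]
width: 30.7
grasp_force: 30.0
```

Run:
```python
from h import *
go(435.5,-347.5,163.5,-.108)
for i in range(6): hook('scene',0,60)
d,W=cam('scene','s8.png')
q=cv2.resize(d['image'][90:190,130:260],(780,600),interpolation=2); cv2.imwrite('pics/p8.png',q)
P=W.reshape(-1,3);P=P[~np.isnan(P[:,0])];a=(P[:,:2]-O)@X;b=(P[:,:2]-O)@Y
for lo,hi in((100,118),(118,145)):
    m=(a>-130)&(a<-20)&(abs(b)<70)&(P[:,2]>lo)&(P[:,2]<hi); print(m.sum(),[(v[m].min(),v[m].max(),v[m].mean()) for v in(a,b)])
```

```text
pos [ 436.6 -345.6  163.3] yaw -0.107 tilt 0.04 shift(after turn) /100mm [-0.009  0.02  -0.002] turn total 0.001 t 35.05 w 30.7 F [ 0.1  0.5 -5.4]
scene 31 [  3.8   3.7 172. ] b vs a [0.035 2.821]
scene 32 [  4.3   2.9 172.1] b vs a [-0.006  4.342]
scene 31 [  4.2   2.2 172.8] b vs a [-0.015  4.363]
scene 31 [  3.1   3.  173. ] b vs a [-0.044  4.949]
scene 32 [  2.3   2.9 172.3] b vs a [0.003 2.302]
scene 31 [  3.3   3.  172.2] b vs a [-0.02   4.697]
68 [(np.float64(-96.21805801317691), np.float64(-37.134519125699335), np.float64(-60.36563315363401)), (np.float64(-11.975147378689663), np.float64(35.664657976033496), np.float64(22.772611685603266))]
171 [(np.float64(-102.66167057356817), np.float64(-40.96008511479106), np.float64(-70.76042371068186)), (np.float64(-23.853267772429273), np.float64(38.460866371499755), np.float64(13.741464695782868))]
```

View pics/p8.png

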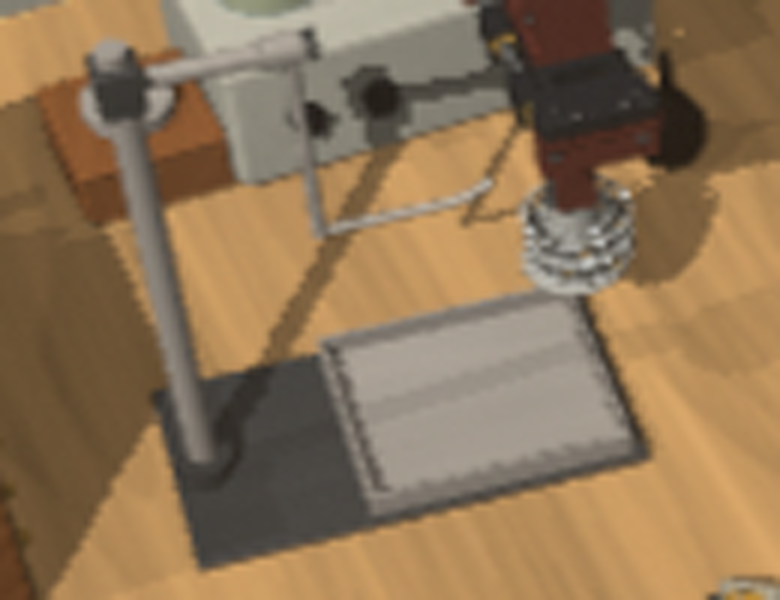

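The hook arm (crop (325,230)–(490,185)) hangs still and the bail is in front of its tip, at about the same b. Insert.

Request:
jog_arm([
  [-1, [0.1, 0.005, 0], [0, 0, 0]],
  [-1, [0.1, 0, 0], [0, 0, 0]],
  [-1, [0.1, 0, 0], [0, 0, 0]],
  [-1, [0.1, 0, 0], [0, 0, 0]],
  [-1, [0.06, 0, 0], [0, 0, 0]],
  [-1, [0.06, 0, 0], [0, 0, 0]],
  [-1, [0.06, 0, 0], [0, 0, 0]],
  [-1, [0.06, 0, 0], [0, 0, 0]],
  [-1, [0, 0, 0], [0, 0, 0]],
])

```text
t: 36.3
ee_pos: [501.0, -354.3, 163.4]
orientation: [3.137, -0.169, 0.001]
ft_force: [0.0, -0.1, -4.4]
width: 31.1
grasp_force: 30.0
```

Run:
```python
from h import *
go(500.4,-353,148,-.108)
for i in range(5): hook('scene',25,60)
d,W=cam('scene','s9.png')
q=cv2.resize(d['image'][90:170,150:250],(600,480),interpolation=2); cv2.imwrite('pics/p9.png',q)
```

```text
pos [ 501.  -354.3  163.4] yaw -0.107 tilt 0.04 shift(after turn) /100mm [-0.007 -0.013  0.154] turn total 0.001 t 36.3 w 31.1 F [ 0.  -0.1 -4.4]
scene 17 [  4.    2.8 173.2] b vs a [0.058 1.456]
scene 16 [  4.2   2.4 172.6] b vs a [0.026 2.985]
scene 20 [  2.5   2.4 171.7] b vs a [-0.08   6.193]
scene 18 [  3.    2.7 172.5] b vs a [0.043 1.602]
scene 18 [  3.5   2.6 172.2] b vs a [-0.016  4.48 ]
```

View pics/p9.png

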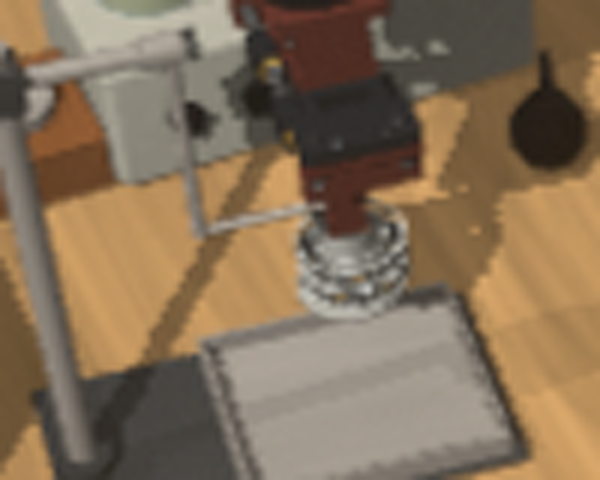

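The arm passes between the fingers undisturbed (crop (205,230)–(325,208)). Lower gently.

Request:
jog_arm([
  [-1, [0, 0, 0.03], [0, 0, 0]],
  [-1, [0, 0, 0.03], [0, 0, 0]],
  [-1, [0, 0, 0.02], [0, 0, 0]],
  [-1, [0, 0, 0.02], [0, 0, 0]],
  [-1, [0, 0, 0.02], [0, 0, 0]],
  [-1, [0, 0, 0], [0, 0, 0]],
  [-1, [0, 0, 0], [0, 0, 0]],
])

```text
t: 37.3
ee_pos: [500.2, -354.1, 151.3]
orientation: [-3.137, 0.169, 0.0]
ft_force: [0.2, 0.0, -3.3]
width: 31.0
grasp_force: 30.0
```

Run:
```python
from h import *
go(500.4,-353,148,-.108)
for i in range(5): hook('scene',25,60)
```

```text
pos [ 500.2 -354.1  151.3] yaw -0.108 tilt 0.01 shift(after turn) /100mm [ 0.001 -0.011  0.033] turn total 0.0 t 37.3 w 31.0 F [ 0.2  0.  -3.3]
scene 19 [  3.    2.3 172.3] b vs a [-0.051  5.281]
scene 19 [  4.7   2.7 173.5] b vs a [0.073 1.509]
scene 17 [  4.1   3.3 172.5] b vs a [-0.011  4.235]
scene 18 [  3.6   2.4 172.8] b vs a [-0.075  7.375]
scene 19 [  5.    3.3 171.3] b vs a [-0.022  5.616]
```

Request:
jog_arm([
  [-1, [0, 0, 0.01], [0, 0, 0]],
  [-1, [0, 0, 0.01], [0, 0, 0]],
  [-1, [0, 0, 0], [0, 0, 0]],
  [-1, [0, 0, 0], [0, 0, 0]],
])

```text
t: 37.95
ee_pos: [500.4, -354.4, 149.9]
orientation: [3.136, -0.169, 0.001]
ft_force: [-0.4, 0.8, 2.5]
width: 30.8
grasp_force: 30.0
```

Request:
jog_arm([
  [-1, [0, 0, 0.01], [0, 0, 0]],
  [-1, [0, 0, 0], [0, 0, 0]],
  [-1, [0, 0, 0], [0, 0, 0]],
])

```text
t: 38.25
ee_pos: [500.7, -354.7, 149.6]
orientation: [3.136, -0.169, 0.002]
ft_force: [-2.4, 0.0, 7.4]
width: 31.1
grasp_force: 30.0
```

Request:
jog_arm([
  [-1, [0, 0, 0.005], [0, 0, 0]],
  [-1, [0, 0, 0], [0, 0, 0]],
  [-1, [0, 0, 0], [0, 0, 0]],
])

```text
t: 38.55
ee_pos: [500.7, -354.8, 149.4]
orientation: [3.136, -0.169, 0.003]
ft_force: [-3.7, 0.8, 10.0]
width: 30.6
grasp_force: 30.0
```

Seated. Relieve the force to near zero, then release slowly.

Request:
jog_arm([
  [-1, [0, 0, -0.02], [0, 0, 0]],
  [-1, [0, 0, 0], [0, 0, 0]],
  [-1, [0, 0, 0], [0, 0, 0]],
])

```text
t: 38.85
ee_pos: [500.3, -354.2, 149.8]
orientation: [3.137, -0.169, 0.0]
ft_force: [-0.2, 1.1, 0.7]
width: 31.2
grasp_force: 30.0
```

Run:
```python
from h import *
go(500.4,-353,148,-.108)
for i in range(6): hook('scene',25,60)
```

```text
pos [ 500.3 -354.2  149.8] yaw -0.108 tilt 0.01 shift(after turn) /100mm [-0.    -0.012  0.018] turn total 0.0 t 38.85 w 31.2 F [-0.2  1.1  0.7]
scene 19 [  3.7   2.2 172.4] b vs a [-0.041  5.637]
scene 19 [  4.3   3.2 172. ] b vs a [-0.023  4.547]
scene 20 [  4.1   3.3 173.5] b vs a [-0.163 11.242]
scene 19 [  2.5   2.6 172.3] b vs a [0.036 1.844]
scene 18 [  4.4   3.9 171.8] b vs a [0.042 1.472]
scene 19 [  5.4   3.5 174.1] b vs a [-0.088  8.923]
```

Request:
jog_arm([
  [-0.28, [0, 0, 0], [0, 0, 0]],
  [-0.26, [0, 0, 0], [0, 0, 0]],
  [-0.24, [0, 0, 0], [0, 0, 0]],
  [-0.22, [0, 0, 0], [0, 0, 0]],
  [-0.18, [0, 0, 0], [0, 0, 0]],
  [-0.1, [0, 0, 0], [0, 0, 0]],
  [0, [0, 0, 0], [0, 0, 0]],
  [0.2, [0, 0, 0], [0, 0, 0]],
  [0.2, [0, 0, 0], [0, 0, 0]],
  [0.2, [0, 0, 0], [0, 0, 0]],
])

```text
t: 40.15
ee_pos: [500.2, -354.1, 149.8]
orientation: [3.137, -0.169, 0.0]
ft_force: [-0.8, 0.5, 0.4]
width: 52.8
grasp_force: 0.0
```

Run:
```python
from h import *
go(500.4,-353,148,-.108)
for i in range(8): hook('scene',25,60)
```

```text
pos [ 500.2 -354.1  149.8] yaw -0.108 tilt 0.0 shift(after turn) /100mm [ 0.001 -0.012  0.018] turn total 0.0 t 40.15 w 52.8 F [-0.8  0.5  0.4]
scene 19 [  2.7   3.6 172.1] b vs a [-0.071  5.472]
scene 18 [  2.6   2.3 172.1] b vs a [-1.000e-03  2.588e+00]
scene 18 [  3.4   2.5 172.9] b vs a [-0.031  4.927]
scene 18 [  4.8   4.5 171.8] b vs a [-0.025  5.122]
scene 18 [  2.9   2.6 172.4] b vs a [0.031 1.989]
scene 18 [  3.4   2.8 172.4] b vs a [-0.016  4.721]
scene 19 [  4.7   2.9 172.4] b vs a [3.000e-03 4.854e+00]
scene 20 [  3.7   2.5 171.7] b vs a [-0.015  4.741]
```

Request:
jog_arm([
  [0.2, [0, 0, -0.1], [0, 0, 0]],
  [0.2, [0, 0, -0.15], [0, 0, 0]],
  [0.2, [0, 0, -0.2], [0, 0, 0]],
  [0.2, [0, 0, -0.2], [0, 0, 0]],
  [0.2, [-0.3, 0, -0.2], [0, 0, 0]],
  [0.2, [-0.4, 0, 0], [0, 0, 0]],
  [0.2, [-0.4, 0, 0], [0, 0, 0]],
  [0.2, [0, 0, 0], [0, 0, 0]],
  [0.2, [0, 0, 0], [0, 0, 0]],
  [0.2, [0, 0, 0], [0, 0, 0]],
])

```text
t: 41.55
ee_pos: [392.1, -343.0, 235.9]
orientation: [3.136, -0.169, 0.003]
ft_force: [0.5, 0.2, 0.2]
width: 52.9
grasp_force: 0.0
```

Run:
```python
from h import *
for i in range(20): d,W=cam('scene')
for i in range(8):
    d,W=cam('scene'); P=W.reshape(-1,3);P=P[~np.isnan(P[:,0])];a=(P[:,:2]-O)@X;b=(P[:,:2]-O)@Y
    m=(abs(a)<45)&(abs(b)<50)&(P[:,2]>80)&(P[:,2]<200); print(m.sum(),a[m].mean().round(1),b[m].mean().round(1),P[m,2].mean().round(1))
q=cv2.resize(d['image'][90:190,130:260],(780,600),interpolation=2); cv2.imwrite('pics/p10.png',q); print(get_obs()['t'],get_obs()['ee_pos'])
```

```text
364 -0.6 11.5 127.4
360 -0.5 11.6 127.6
364 -0.6 11.4 127.5
364 -0.6 11.4 127.5
370 -0.5 11.7 127.2
365 -0.6 12.5 127.3
361 -0.7 13.3 127.5
364 -0.5 13.6 127.6
42.95 [ 390.79472257 -342.31295857  234.82714389]
```

View pics/p10.png

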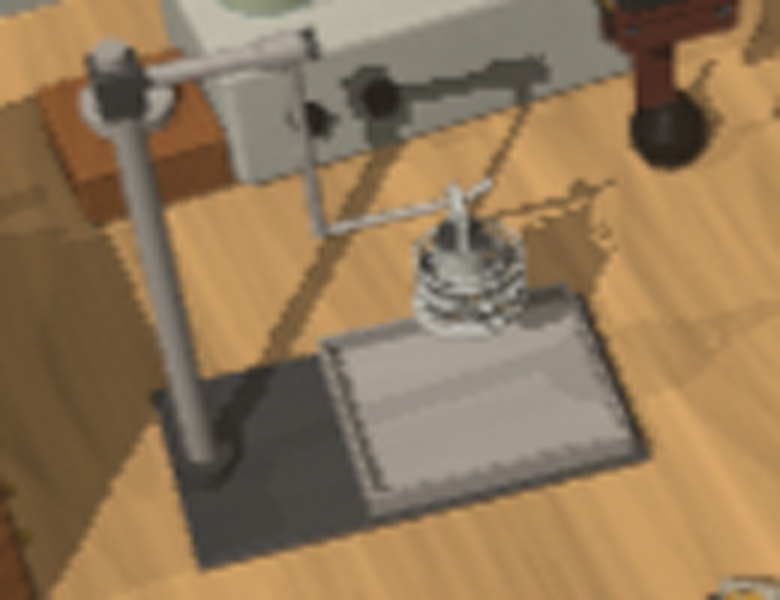

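Run:
```python
from h import *
s=[]
for i in range(24):
    d,W=cam('scene'); P=W.reshape(-1,3);P=P[~np.isnan(P[:,0])];a=(P[:,:2]-O)@X;b=(P[:,:2]-O)@Y
    m=(abs(a)<45)&(abs(b)<50)&(P[:,2]>80)&(P[:,2]<150); s.append((a[m].mean(),b[m].mean()))
print(np.round(s,1).T.tolist())
baskets('top')
```

```text
[[-1.7, -1.9, -1.9, -1.8, -1.9, -1.8, -1.6, -1.6, -1.7, -1.8, -1.8, -1.7, -1.7, -1.7, -1.8, -1.7, -1.9, -1.8, -1.7, -2.0, -2.0, -2.0, -1.7, -1.7], [15.4, 15.5, 15.6, 15.8, 15.6, 15.1, 14.9, 13.9, 13.0, 12.5, 12.6, 12.7, 12.7, 12.8, 13.6, 14.4, 14.7, 15.3, 15.8, 15.6, 15.6, 15.4, 15.1, 14.4]]
```

The residual swing is ±1.6 mm (about 12 mm/s), well within limits, and the turntable is empty. Handing in.

```bash
python3 -c "
from h import *
print(close_job())"
```

```text
the job is handed in; nothing more can be done
None
```

I stacked both baskets flat on the carrier and hung it by its bail on the steadied hook. It was handed in at about 44 s with a ±1.6 mm residual swing (about 12 mm/s, limit 50 mm/s) and no verdict returned; I saw no other tool disturbed.

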